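# Set the toaster's browning lever to the third click and start it

## Task

On the breakfast buffet, push the toaster's orange browning lever with closed fingertips, without gripping it, from its end stop to the third click and not beyond. Leave it resting there, then push the green start button all the way down and let go of it. Leave the bread in the slots and everything else standing where it is.

Things in the scene. Friction and masses are not known exactly. Their poses are not given: they have to be found in the camera images.
- toaster: Steel toaster, fixed, 185 mm tall. Origin: on the table under the centre of its dark control panel (x 180 by y 150 mm, flat top at z 185). Its x axis is the way the lever slides to browner. Lever track: y -20 mm, knob centre from x -35 (end stop) to +35; button: x 0, y +48. The bread end runs on to y -240; two slots along y at x -35 and +35, from y -75 to -222 mm.
- lever_knob (a point): Centre of the orange lever's knob: 16 mm along the slide (toaster x), 34 mm across it, 24 mm tall, underside 5 mm and top 29 mm above the panel. Six round marks, pale to dark brown, lie beside the track, 27 mm from its middle on the button's side, one for each resting place (the first is the end stop, the fourth the third click).
- lever (a joint): How far the lever has slid, m: 0 at the end stop (its start), at most 0.070. A detent every 14 mm: first click 0.014, second 0.028, third 0.042. A slow push of 4 to 5 N takes it over the ridge midway between clicks; past the ridge it springs ahead of the finger into the next one (the push drops to nothing) and stays there when left.
- start_top (a point): Centre of the top of the green start button, a disc 28 mm across in a low black housing on the control panel; it is pressed straight down (toaster -z).
- start (a joint): How far the start button is pressed, m: 0 up, 0.006 fully down (5 N); it springs back.
- bread_a_mid (a point): Centre of a slice of bread (14 x 115 x 120 mm) standing loosely in the slot at toaster x = -35 mm, 20 mm of it showing above the top.
- bread_b_mid (a point): Centre of the like slice in the slot at toaster x = +35 mm.
- mug_mid (a point): Centre of a white mug, 76 mm across, 90 mm tall, beside the toaster.
- jam_mid (a point): Centre of a jam jar, 60 mm across, 75 mm tall, before the toaster.
- shaker_mid (a point): Centre of a sugar shaker, 60 mm across, 130 mm tall.
- bowl_mid (a point): Centre of a white bowl, 130 mm across, 55 mm tall.
- tissues_mid (a point): Centre of a black tissue box with a white slot on top, 110 x 220 x 60 mm.

How it is judged:
By the outcome, as a careful person would: the job done as asked, in the order asked, and still so for the second after the job is handed in, with the robot touching nothing.
It also fails if it takes over 58 s, if anything falls off the work surface, if the arm or the gripper's body presses on something with over 40 N, if the wrist force passes 120 N, or if a joint passes its speed limit or range.

## Robot

A 6-joint arm with a two-finger parallel gripper is mounted at the origin on the work surface. World frame = base frame: x ahead of the robot, y to its left, z up, the work surface at z = 0. Lengths are in mm, angles in rad, forces in N, time in s.
With the tool pointing down it reaches from about 350 to 800 mm from the base axis. Payload 7.3 kg.
Tool frame: the origin (TCP) lies at the very end of the fingers, on their centre line; the grasp point (between the pads) lies 19 mm behind it (arm.pinch_z is the distance from the TCP to the grasp point, in mm); x points along the fingers, z is the direction in which the jaws open and shut, and the axes are right-handed (so a half turn about x gives the same grasp; the last joint's range is limited). The gripper opens to 85 mm and grips with 20 to 120 N. Pads are 22 mm wide; open, the fingers measure 114 mm over their backs; the gripper's body (76 mm by 85 mm) begins 54 mm behind the grasp point. The pads swing forward as they close: fully open they stand 13 mm farther back than shut.
Start: joints at [-0.146, 0.342, 1.524, -0, 1.275, -0.146], TCP at [525.019, 0.02, 231.322] pointing down, gripper open.
Joint ranges: [-2.53, 2.53], [-0.77, 2.02], [0.04, 2.7], [-1, 4.14], [0.28, 2.66], [-3.11, 3.11]. Speed limits (rad/s): [2.57, 2.57, 3.14, 3.14, 3.14, 3.14].

## Interface

Orientations are given as a unit quaternion [x, y, z, w].
In Python, from workcell import arm, get_image, camera_info, nets gives the robot as it stands.
- The arm moves only by the shell command python3 -m creep 'ROWS' [FORCE]. ROWS is JSON, a list of rows, each an object with "jaw": the finger opening in m, from 0 to 0.0854; "translation": the shift along the tool's x, y, z in m, a list of three; "rot": the turn, a rotation vector about the tool's x, y, z in degrees, a list of three. In form: [{"jaw": jaw, "translation": [dx, dy, dz], "rot": [wx, wy, wz]}, ...]. A call has 1 to 12 rows; each row shifts and turns the pose as measured when the row begins, along the tool's axes as they then stand; what a row does not reach is not made up. A row lasts 1/10 s, in which the tool goes at most 50 mm and 8.59 degrees, less where a joint would pass 70% of its speed; a pose out of reach is approached as far as the arm can. A call with a gripper value outside its range is refused whole. The fingers move at their own pace and stop on an object; FORCE is the grip in N (left out, the last holds). Time passes only in rows, so rows that do not move let the fingers close. It gives the time, the measured TCP pose, the force and the opening at its end, in the units of the state.
- arm.read_state(): the state, without advancing time (a new reading comes with each control period).
- get_image(name): name is "scene" or "side" or "wrist"; returns the picture (480x640x3 uint8, blue, green, red); there is no depth.
- camera_info(name): a dict with "intrinsics" (3x3 intrinsics, pixels), "k1" (the pictures are not rectified: a ray, as slopes to the right and down, at radius r is drawn at 1 + k1 r^2 times it, then the intrinsics apply), "pose" (4x4, takes a point from camera to world coordinates). Camera axes: x right, y up, looking along -z (the intrinsics and any distortion apply to the point x, -y, -z); pixel columns grow to the right and rows downward; lengths in mm; the calibration is good to about 2 mm. A picture is of the moment at which its call begins: read the wrist's pose just before it. camera_info takes no time and is no camera call; for the wrist camera it gives the pose at the moment of the call.
- arm.job_done(): hands the job in, once; it reports no verdict.
Trained networks look in the newest picture that a camera, given by its name, has taken for a name from the list of things; names that differ only in an ending like _2 or _b are one class to them, and where a whole thing is asked for, a point or a joint stands for the part that bears it (a point fixed in the world has none). Each returns a list of dicts, best first, with "conf" (0 to 1); they miss things now and then, are a little off and sometimes report something else, mostly with a low value. They report only what shows in the picture. A call takes as long as a camera call.
- nets.spot_in(camera, thing): "point" ([column, row] in pixels, amid what is visible of it).
- nets.masks_of(camera, thing): "region" (480x640 bool, what is visible of it) and "point" ([column, row] in pixels, amid what is visible of it).
- nets.mark_of(camera, thing): "point" ([column, row] in pixels: a listed point, or the origin of a listed thing).
The state is a dict: "time": time; "joint_positions": joint angles; "qvel": joint speeds; "effort": joint torques, N m; "position": TCP position; "tcp_rot": TCP orientation; "ft_force": force on the tool from outside, world axes, zero at the start; "wrist_torque": the same for the moment, N m; "opening": finger opening in mm.
Only numpy, scipy, OpenCV 4.12 (cv2) and the standard library are available. Lean on these libraries where they do the work, as an engineer would, in place of code of your own. Each camera call takes 0.05 s, during which the arm holds its last target.

## Working session

There is one attempt and no reset: what is moved stays moved. The work goes in short steps, Python scripts to look and compute and a shell command to move; the robot and the scene stay as the last step left them, time stands still between calls to the robot, and variables do not carry over. Pictures are saved under pics/ and viewed, and the job is handed in when it is done.

```bash
ls; mkdir -p pics; python3 - <<'E'
from workcell import arm,get_image,camera_info,nets
import cv2,numpy as np
s=arm.read_state();print(s['time'],s['position'],s['tcp_rot'],s['ft_force'],s['opening'])
for c in ['scene','side','wrist']:
    cv2.imwrite(f'pics/{c}0.png',get_image(c))
    i=camera_info(c);print(c,np.round(i['intrinsics'],1).tolist(),i['k1'],np.round(i['pose'],3).tolist())
E
```

```text
pics
0.0 [5.24609599e+02 9.52034104e-02 2.30631006e+02] [6.36315380e-05 7.07635775e-01 8.86999354e-05 7.06577383e-01] [-0.68195862  0.39516805 -0.41181651] 85.28268233777632
scene [[487.5, 0.0, 328.1], [0.0, 487.5, 243.6], [0.0, 0.0, 1.0]] -0.12054352981994142 [[0.872, -0.285, 0.398, 1019.241], [0.49, 0.54, -0.685, -838.857], [-0.02, 0.792, 0.61, 874.181], [0.0, 0.0, 0.0, 1.0]]
side [[571.4, 0.0, 323.3], [0.0, 571.4, 244.6], [0.0, 0.0, 1.0]] 0.05961418025237124 [[0.983, 0.112, -0.144, 352.442], [-0.183, 0.573, -0.799, -1197.668], [-0.007, 0.811, 0.584, 996.789], [0.0, 0.0, 0.0, 1.0]]
wrist [[343.0, 0.0, 320.9], [0.0, 343.0, 241.8], [0.0, 0.0, 1.0]] 0.0024372853062236146 [[1.0, 0.0, -0.0, 524.486], [-0.0, 0.956, 0.293, 74.102], [0.0, -0.293, 0.956, 373.491], [0.0, 0.0, 0.0, 1.0]]
```

View pics/scene0.png

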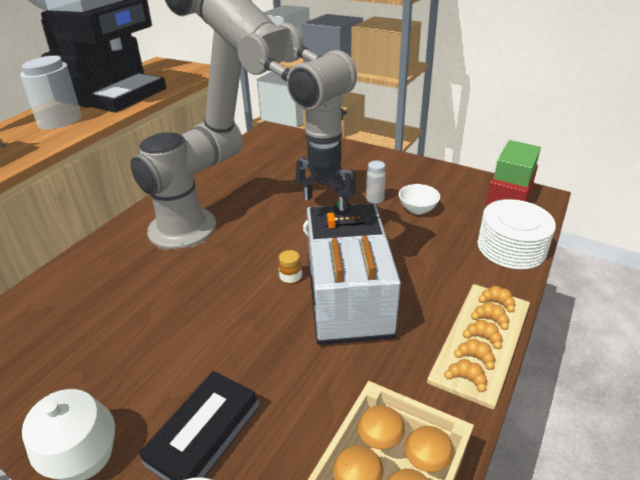

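View pics/side0.png

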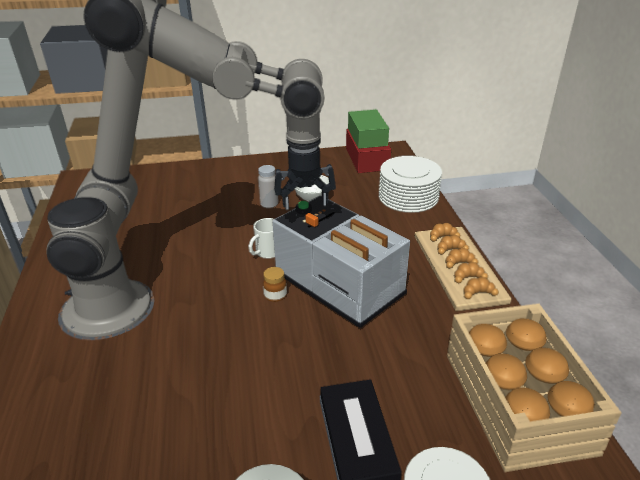

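View pics/wrist0.png

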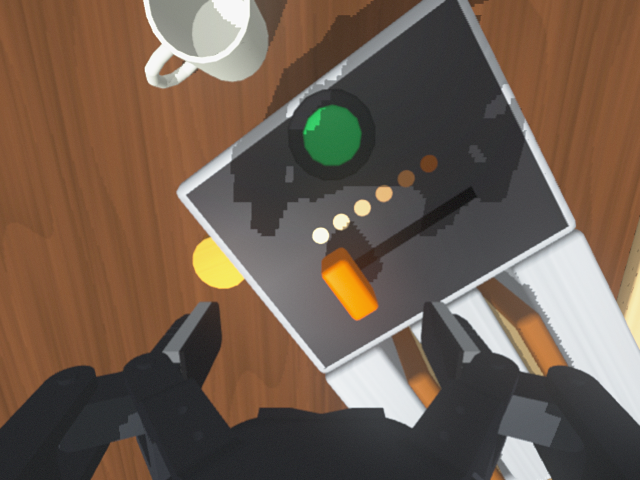

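The wrist view shows the knob at about (350,285) at the end stop, the marks from (320,236) to (429,163), the button at (332,135), and the panel corners at about (181,192), (326,372) and (573,228). Next I measure them on planes of known height.

```bash
cat > h.py <<'E'
from workcell import arm,get_image,camera_info,nets
import cv2,numpy as np
def ray(info,px):
    K=np.array(info['intrinsics']);k=info['k1']
    d=np.array([(px[0]-K[0,2])/K[0,0],(px[1]-K[1,2])/K[1,1]]);u=d.copy()
    for _ in range(20): u=d/(1+k*(u@u))
    P=np.array(info['pose']);return P[:3,3],P[:3,:3]@np.array([u[0],-u[1],-1])
def onz(info,px,z):
    o,d=ray(info,px);return o+d*(z-o[2])/d[2]
def proj(info,p):
    K=np.array(info['intrinsics']);P=np.array(info['pose']);c=P[:3,:3].T@(np.array(p)-P[:3,3])
    u=np.array([c[0],-c[1]])/-c[2];u=u*(1+info['k1']*(u@u));return K[0,0]*u[0]+K[0,2],K[1,1]*u[1]+K[1,2]
E
python3 - <<'E'
from h import *
i=camera_info('wrist')
m=[(320,236),(341,222),(362,208),(384,194),(406,178),(429,163)]
M=np.array([onz(i,p,185) for p in m])
for a in M: print('mark',a.round(1))
d=M[-1]-M[0];print(np.linalg.norm(d),np.degrees(np.arctan2(d[1],d[0])))
for c in [(181,192),(326,372),(573,228),(460,0)]: print('corner',onz(i,c,185).round(1))
get_image('wrist')
for t,z in [('lever_knob',202),('start_top',195),('toaster',0)]:
    for r in nets.mark_of('wrist',t)[:2]: print(t,r['conf'],r['point'],onz(i,r['point'],z).round(1))
get_image('side'); j=camera_info('side')
for t,z in [('lever_knob',202),('start_top',195),('toaster',0),('mug_mid',45),('shaker_mid',65),('jam_mid',37),('bowl_mid',27)]:
    for r in nets.mark_of('side',t)[:2]: print('side',t,r['conf'],r['point'],onz(j,r['point'],z).round(1))
E
```

```text
mark [524.   19.9 185. ]
mark [535.9  28.1 185. ]
mark [547.4  36.2 185. ]
mark [559.3  44.  185. ]
mark [570.8  52.7 185. ]
mark [582.5  60.7 185. ]
71.33321286009405 34.83821201040183
corner [447.6  45.1 185. ]
corner [527.8 -72.  185. ]
corner [667.5  24.6 185. ]
corner [590.2 135.8 185. ]
lever_knob 0.93 [350.3, 285.8] [540.5  -3.4 202. ]
start_top 0.55 [335.3, 134.5] [531.7  75.2 195. ]
side lever_knob 0.67 [308.3, 221.9] [529.3  -7.8 202. ]
side lever_knob 0.27 [274.3, 285.3] [ 416.7 -239.3  202. ]
side start_top 0.48 [300.3, 203.7] [524.1  93.6 195. ]
side toaster 0.6 [317.6, 274.6] [556.6  27.4   0. ]
side mug_mid 0.89 [266.4, 235.0] [432.9 182.5  45. ]
side shaker_mid 0.8 [267.9, 187.9] [463.7 419.3  65. ]
side jam_mid 0.82 [275.8, 284.7] [434.2 -38.6  37. ]
side jam_mid 0.67 [266.7, 235.8] [434.  189.8  37. ]
side bowl_mid 0.88 [312.6, 191.9] [611.6 430.1  27. ]
```

```bash
python3 -m creep '[{"jaw":0,"translation":[0,0,0],"rot":[8,0,0]},{"jaw":0,"translation":[0,0,0],"rot":[8,0,0]},{"jaw":0,"translation":[0,0,0],"rot":[8,0,0]},{"jaw":0,"translation":[0,0,0],"rot":[8,0,0]},{"jaw":0,"translation":[0,0,0],"rot":[8,0,0]},{"jaw":0,"translation":[0,0,0],"rot":[8,0,0]},{"jaw":0,"translation":[0,0,0],"rot":[7,0,0]},{"jaw":0,"translation":[0,0,0],"rot":[0,0,0]}]' 40
cat >> h.py <<'E'
from scipy.spatial.transform import Rotation as Ro
TH=np.radians(34.8);C,S=np.cos(TH),np.sin(TH);OR=np.array([557.3,34.5])
def tt(p): # world->toaster
    q=np.array(p[:2])-OR;return np.array([C*q[0]+S*q[1],-S*q[0]+C*q[1],p[2]-185 if len(p)>2 else 0])
def tw(x,y,z=0): return np.array([OR[0]+C*x-S*y,OR[1]+S*x+C*y,185+z])
def st(goal=None):
    s=arm.read_state();R=Ro.from_quat(s['tcp_rot'])
    print('t',round(s['time'],2),'toaster',tt(s['position']).round(1),'F',(Ro.from_euler('z',-TH).apply(s['ft_force'])).round(2),'open',round(s['opening'],1))
    Rd=Ro.from_matrix(np.array([[0,C,S],[0,S,-C],[-1,0,0]]))
    print('rot err tool deg',np.degrees((R.inv()*Rd).as_rotvec()).round(2))
    if goal is not None: print('tool shift',(R.inv().apply(tw(*goal)-s['position'])).round(1))
E
python3 - <<'E'
from h import *
cv2.imwrite('pics/w1.png',get_image('wrist'))
st((-66,-20,40))
E
```

```text
time: 1.55
position: [525.0, 0.0, 231.5]
tcp_rot: [0.338, 0.621, -0.338, 0.621]
ft_force: [-0.3, 0.4, 0.6]
opening: 0.1
t 1.6 toaster [-46.2  -9.9  46.5] F [-0.72 -0.55  0.88] open 0.4
rot err tool deg [-1.8   0.01 -0.01]
tool shift [  6.5 -19.5  10.7]
```

View pics/w1.png

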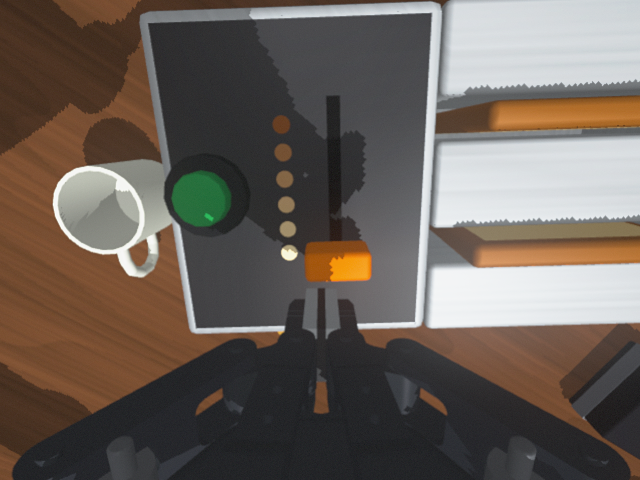

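The knob is at about (338,262), just ahead of the closed tips. The marks run from (289,253) to (281,125), the track from (334,245) to (333,96), and the button is at (201,199). I'll refine the yaw from this view.

```bash
python3 - <<'E'
from h import *
i=camera_info('wrist');im=cv2.imread('pics/w1.png')
m=[(289,253),(288,229),(286,204.5),(285,179.5),(283,153),(281,125)]
M=np.array([onz(i,p,185) for p in m]);print(M.round(1)[:, :2].tolist())
d=M[-1]-M[0];print(np.linalg.norm(d),np.degrees(np.arctan2(d[1],d[0])))
for p in M: print(tt(p).round(1))
for n,px in [('trackend',(333,96)),('cTR',(438,5)),('cBR',(421,327)),('cBL',(192,330)),('cTL',(142,16))]: print(n,tt(onz(i,px,185)).round(1))
hsv=cv2.cvtColor(im,cv2.COLOR_BGR2HSV)
g=cv2.inRange(hsv,(45,80,30),(85,255,255));n,l,s,c=cv2.connectedComponentsWithStats(g);k=s[1:,4].argmax()+1;print('green',s[k],c[k])
for h in (5,10,15,20): print(h,tt(onz(i,c[k],185+h)).round(1))
r=nets.mark_of('wrist','lever_knob')[0];print(r,tt(onz(i,r['point'],202)).round(1))
print('tip tcp projects',proj(i,arm.read_state()['position']))
E
```

```text
[[523.1, 20.5], [535.1, 28.5], [546.6, 36.8], [558.1, 44.4], [569.5, 52.6], [581.1, 60.8]]
70.58706640271865 34.82492351996026
[-36.1   8.    0. ]
[-21.6   7.7   0. ]
[-7.5  8.   0. ]
[6.3 7.7 0. ]
[20.4  7.9  0. ]
[34.5  8.   0. ]
trackend [ 47.7 -19.4   0. ]
cTR [ 86.1 -70.2   0. ]
cBR [-87.4 -71.4   0. ]
cBL [-84.8  71.5   0. ]
cTL [85.9 71.3  0. ]
green [ 171  170   61   57 2669] [201.0389659  198.17721993]
5 [-1.7 53.   5. ]
10 [-0.9 51.3 10. ]
15 [-0.1 49.5 15. ]
20 [ 0.7 47.7 20. ]
{'point': [334.9, 265.9], 'conf': 0.8} [-38.4 -18.   17. ]
tip tcp projects (np.float64(320.17549416095477), np.float64(305.1276389154523))
```

```bash
python3 -m creep '[{"jaw":0,"translation":[0,-0.010,0.005],"rot":[-1.8,0,0]},{"jaw":0,"translation":[0,-0.010,0.006],"rot":[0,0,0]},{"jaw":0,"translation":[0,0,0],"rot":[0,0,0]},{"jaw":0,"translation":[0.012,0,0],"rot":[0,0,0]},{"jaw":0,"translation":[0.012,0,0],"rot":[0,0,0]},{"jaw":0,"translation":[0.010,0,0],"rot":[0,0,0]},{"jaw":0,"translation":[0,0,0],"rot":[0,0,0]}]'
python3 - <<'E'
from h import *
cv2.imwrite('pics/w2.png',get_image('wrist'))
st((-55,-20,12))
E
```

```text
time: 2.35
position: [514.4, -20.7, 194.4]
tcp_rot: [0.325, 0.628, -0.324, 0.628]
ft_force: [-0.7, -0.1, 0.4]
opening: -0.1
t 2.4 toaster [-66.5 -21.1  10.1] F [-0.38 -0.82  0.3 ] open -0.1
rot err tool deg [ 0.54  0.03 -0.08]
tool shift [-1.9 11.5 -1. ]
```

View pics/w2.png

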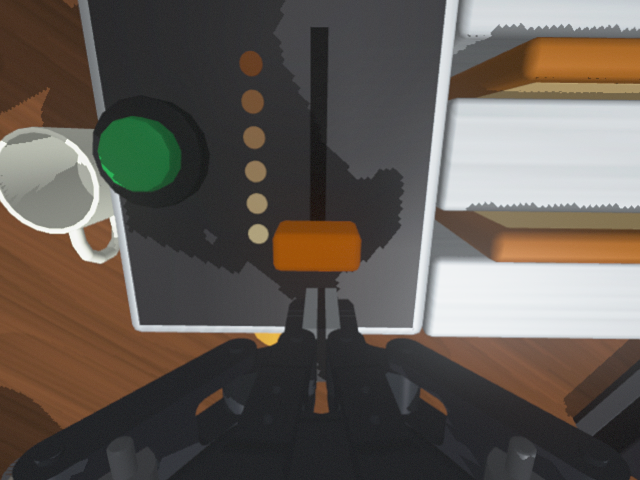

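```bash
python3 -m creep '[{"jaw":0,"translation":[-0.002,0.005,-0.001],"rot":[0.5,0,0]},{"jaw":0,"translation":[0,0.003,0],"rot":[0,0,0]},{"jaw":0,"translation":[0,0,0],"rot":[0,0,0]}]'
python3 -c "
from h import *
st()"
python3 -m creep '[{"jaw":0,"translation":[0,0.002,0],"rot":[0,0,0]},{"jaw":0,"translation":[0,0,0],"rot":[0,0,0]}]'
python3 -c "
from h import *
st()"
python3 -m creep '[{"jaw":0,"translation":[0,0.002,0],"rot":[0,0,0]},{"jaw":0,"translation":[0,0,0],"rot":[0,0,0]}]'
python3 -c "
from h import *
st()"
```

```text
time: 2.7
position: [522.0, -14.7, 198.0]
tcp_rot: [0.328, 0.626, -0.327, 0.628]
ft_force: [-0.9, 0.4, -0.1]
opening: 0.1
t 2.7 toaster [-57.1 -20.2  13. ] F [-0.5   0.81 -0.1 ] open 0.1
rot err tool deg [ 0.01  0.09 -0.16]
time: 2.9
position: [524.2, -13.3, 198.6]
tcp_rot: [0.328, 0.625, -0.327, 0.628]
ft_force: [0.5, 0.2, 0.3]
opening: 0.0
t 2.9 toaster [-54.5 -20.3  13.6] F [ 0.52 -0.16  0.33] open 0.0
rot err tool deg [ 0.04  0.14 -0.21]
time: 3.1
position: [525.5, -12.3, 198.7]
tcp_rot: [0.328, 0.626, -0.327, 0.628]
ft_force: [-1.3, 0.1, -0.2]
opening: -0.3
t 3.1 toaster [-52.8 -20.3  13.7] F [-1.04  0.83 -0.18] open -0.3
rot err tool deg [ 0.04  0.14 -0.15]
```

```bash

python3 -m creep '[{"jaw":0,"translation":[0,0.002,0],"rot":[0,0,0]}]' >/dev/null
python3 -c "
from h import *
st()"
python3 -m creep '[{"jaw":0,"translation":[0,0.002,0],"rot":[0,0,0]}]'  >/dev/null
python3 -c "
from h import *
st()"
python3 -m creep '[{"jaw":0,"translation":[0,0.002,0],"rot":[0,0,0]}]'  >/dev/null
python3 -c "
from h import *
st()"
python3 -m creep '[{"jaw":0,"translation":[0,0.002,0],"rot":[0,0,0]}]'  >/dev/null
python3 -c "
from h import *
st()
cv2.imwrite('pics/w3.png',get_image('wrist'))"
```

```text
t 3.2 toaster [-51.4 -20.3  13.7] F [-4.69 -0.3   1.31] open -0.2
rot err tool deg [ 0.03  0.13 -0.08]
t 3.3 toaster [-50.  -20.3  13.7] F [-4.74  0.07  2.09] open 0.0
rot err tool deg [0.03 0.12 0.01]
t 3.4 toaster [-48.3 -20.3  13.7] F [-4.48  0.45  1.61] open -0.2
rot err tool deg [0.02 0.11 0.06]
t 3.5 toaster [-45.9 -20.3  13.7] F [-0.23  0.18 -0.64] open 0.3
rot err tool deg [0.   0.11 0.03]
```

View pics/w3.png

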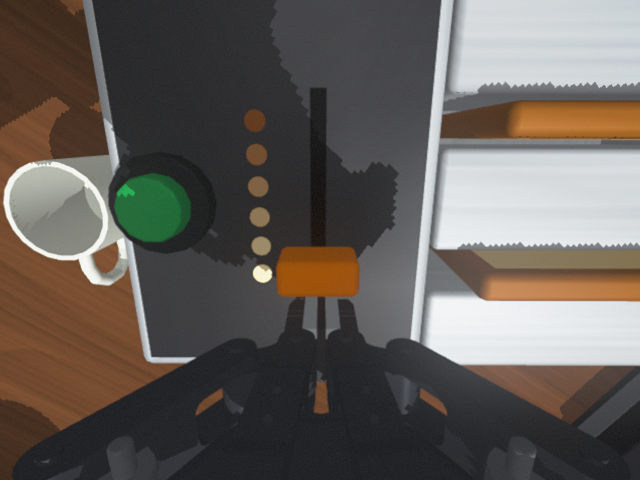

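Force rose to 4.7 N, then fell to 0 at x ≈ -46, so this is the first click. Contact should come again at about -40, and the next ridge at about -33.

```bash

python3 -m creep '[{"jaw":0,"translation":[0,0.003,0],"rot":[0,0,0]},{"jaw":0,"translation":[0,0.002,0],"rot":[0,0,0]}]' >/dev/null
python3 -c "
from h import *
st()"
for k in 1; do python3 -m creep '[{"jaw":0,"translation":[0,0.002,0],"rot":[0,0,0]}]' >/dev/null; python3 -c "
from h import *
st()"; done
python3 -m creep '[{"jaw":0,"translation":[0,0.002,0],"rot":[0,0,0]}]'  >/dev/null
python3 -c "
from h import *
st()"
python3 -m creep '[{"jaw":0,"translation":[0,0.002,0],"rot":[0,0,0]}]'  >/dev/null
python3 -c "
from h import *
st()"
```

```text
t 3.75 toaster [-39.1 -20.4  13.8] F [-1.61 -0.89  1.27] open 0.1
rot err tool deg [ 0.01  0.14 -0.13]
t 3.85 toaster [-37.2 -20.4  13.8] F [-4.45 -1.08  2.83] open -0.0
rot err tool deg [ 0.02  0.14 -0.09]
t 3.95 toaster [-35.5 -20.4  13.8] F [-5.13 -0.34  1.92] open 0.4
rot err tool deg [ 0.03  0.14 -0.01]
t 4.05 toaster [-33.7 -20.4  13.8] F [-2.62 -0.05  1.67] open -0.1
rot err tool deg [0.03 0.13 0.03]
```

```bash

python3 -m creep '[{"jaw":0,"translation":[0,0.0015,0],"rot":[0,0,0]}]' >/dev/null
python3 -c "
from h import *
st()
cv2.imwrite('pics/w4.png',get_image('wrist'))"
```

```text
t 4.15 toaster [-31.7 -20.4  13.8] F [-0.09  0.03 -0.28] open 0.1
rot err tool deg [ 0.02  0.14 -0.02]
```

View pics/w4.png

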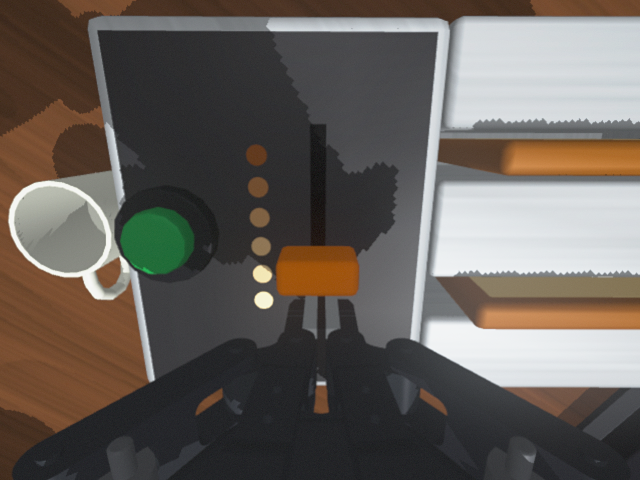

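The force fell again at x ≈ -32, so this is the second click. Third and last: contact near -26, ridge near -19, and I stop on the force drop.

```bash

python3 -m creep '[{"jaw":0,"translation":[0,0.003,0],"rot":[0,0,0]},{"jaw":0,"translation":[0,0.002,0],"rot":[0,0,0]}]' >/dev/null
python3 -c "
from h import *
st()"
python3 -m creep '[{"jaw":0,"translation":[0,0.0015,0],"rot":[0,0,0]}]'  >/dev/null
python3 -c "
from h import *
st()"
python3 -m creep '[{"jaw":0,"translation":[0,0.002,0],"rot":[0,0,0]}]'  >/dev/null
python3 -c "
from h import *
st()"
```

```text
t 4.4 toaster [-25.3 -20.4  13.8] F [-0.14  0.24 -0.03] open 0.2
rot err tool deg [ 0.02  0.14 -0.14]
t 4.5 toaster [-23.8 -20.4  13.8] F [-4.34 -0.42  1.82] open -0.2
rot err tool deg [ 0.03  0.14 -0.1 ]
t 4.6 toaster [-22.3 -20.4  13.8] F [-5.02 -1.16  2.17] open 0.3
rot err tool deg [ 0.04  0.14 -0.02]
```

```bash

python3 -m creep '[{"jaw":0,"translation":[0,0.002,0],"rot":[0,0,0]}]' >/dev/null
python3 -c "
from h import *
st()"
python3 -m creep '[{"jaw":0,"translation":[0,0.0015,0],"rot":[0,0,0]}]'  >/dev/null
python3 -c "
from h import *
st()"
```

```text
t 4.7 toaster [-20.7 -20.4  13.8] F [-3.59 -0.24  1.69] open 0.0
rot err tool deg [0.03 0.13 0.05]
t 4.8 toaster [-19.1 -20.4  13.8] F [-1.8  -0.05 -0.18] open 0.3
rot err tool deg [0.03 0.13 0.04]
```

```bash

python3 -m creep '[{"jaw":0,"translation":[0,0.001,0],"rot":[0,0,0]}]' >/dev/null
python3 -c "
from h import *
st()
cv2.imwrite('pics/w5.png',get_image('wrist'))"
```

```text
t 4.9 toaster [-17.4 -20.4  13.8] F [-0.47  0.03  0.16] open 0.2
rot err tool deg [ 0.02  0.14 -0.03]
```

View pics/w5.png

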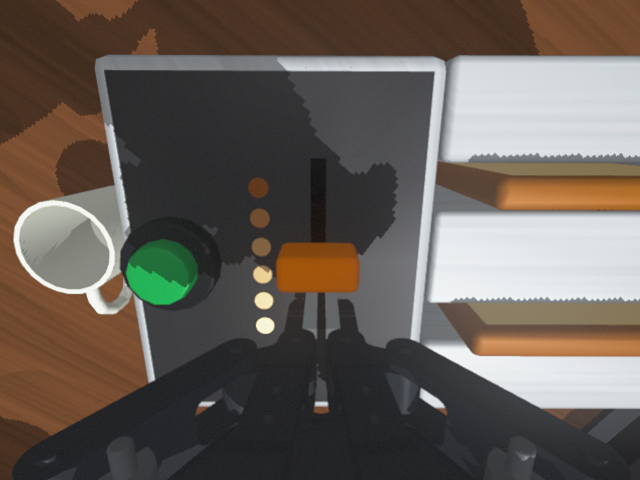

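The knob, at about (318,267), now sits beside the fourth mark at (263,274). I back off, rise and measure.

```bash

python3 -m creep '[{"jaw":0,"translation":[0,-0.006,0],"rot":[0,0,0]},{"jaw":0,"translation":[0,-0.006,0],"rot":[0,0,0]},{"jaw":0,"translation":[-0.015,0,0],"rot":[0,0,0]},{"jaw":0,"translation":[-0.02,0,0],"rot":[0,0,0]},{"jaw":0,"translation":[-0.015,0,0],"rot":[0,0,0]},{"jaw":0,"translation":[0,0,0],"rot":[0,0,0]}]' >/dev/null
python3 - <<'E'
from h import *
st((0,48,40))
i=camera_info('wrist');im=get_image('wrist');cv2.imwrite('pics/w6.png',im)
for r in nets.mark_of('wrist','lever_knob')[:1]+nets.mark_of('wrist','start_top')[:1]: print(r,tt(onz(i,r['point'],202)).round(1))
hsv=cv2.cvtColor(im,cv2.COLOR_BGR2HSV)
g=cv2.inRange(hsv,(45,80,30),(85,255,255));n,l,s,c=cv2.connectedComponentsWithStats(g);k=s[1:,4].argmax()+1;print('green',s[k],c[k],tt(onz(i,c[k],200)).round(1))
E
```

```text
t 5.55 toaster [-31.2 -19.7  64.4] F [ 0.21  0.55 -0.13] open -0.2
rot err tool deg [ 0.02  0.04 -0.06]
tool shift [ 24.4  31.2 -67.7]
{'point': [320.4, 205.4], 'conf': 0.74} [  6.2 -19.8  17. ]
{'point': [199.8, 218.7], 'conf': 0.91} [-1.4 48.6 17. ]
green [ 172  190   55   52 2149] [199.45323406 215.60446719] [-0.1 49.3 15. ]
```

View pics/w6.png

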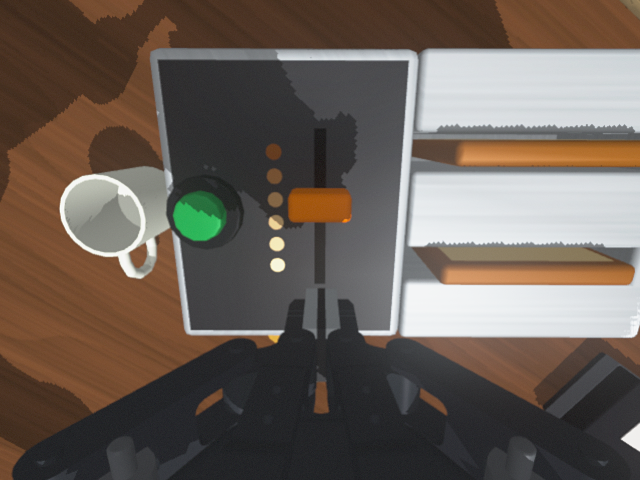

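The knob reads x = 6.2 (7 expected), which confirms the third click. The tip is clear. Next I move over the button.

```bash

python3 -m creep '[{"jaw":0,"translation":[0,0.010,-0.022],"rot":[0,0,0]},{"jaw":0,"translation":[0,0.010,-0.022],"rot":[0,0,0]},{"jaw":0,"translation":[0,0.010,-0.022],"rot":[0,0,0]},{"jaw":0,"translation":[0,0,0],"rot":[0,0,0]},{"jaw":0,"translation":[0.015,0,0],"rot":[0,0,0]},{"jaw":0,"translation":[0.012,0,0],"rot":[0,0,0]},{"jaw":0,"translation":[0,0,0],"rot":[0,0,0]}]' >/dev/null
python3 - <<'E'
from h import *
st((-0.5,48.5,20))
cv2.imwrite('pics/w7.png',get_image('wrist'))
E
```

```text
t 6.4 toaster [-4.5 49.8 26.9] F [-0.22  0.26  0.03] open -0.2
rot err tool deg [-0.03 -0.48  0.66]
tool shift [6.9 4.1 1.3]
```

View pics/w7.png

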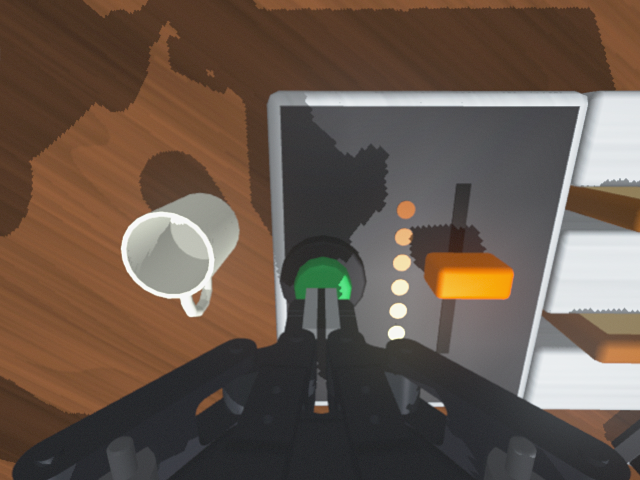

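The tips are over the button at (322,283) and slightly short of its centre. I correct that, then press down in small steps.

```bash

python3 -m creep '[{"jaw":0,"translation":[0,0.004,0.001],"rot":[0,-0.5,0.6]},{"jaw":0,"translation":[0.004,0,0],"rot":[0,0,0]},{"jaw":0,"translation":[0.003,0,0],"rot":[0,0,0]}]' >/dev/null
python3 -c "
from h import *
st()"
python3 -m creep '[{"jaw":0,"translation":[0.003,0,0],"rot":[0,0,0]}]'  >/dev/null
python3 -c "
from h import *
st()"
python3 -m creep '[{"jaw":0,"translation":[0.002,0,0],"rot":[0,0,0]}]'  >/dev/null
python3 -c "
from h import *
st()"
python3 -m creep '[{"jaw":0,"translation":[0.002,0,0],"rot":[0,0,0]}]'  >/dev/null
python3 -c "
from h import *
st()"
```

```text
t 6.75 toaster [ 0.3 47.1 21.4] F [-0.94  1.    1.16] open 0.1
rot err tool deg [-0.1   0.18 -0.14]
t 6.85 toaster [ 0.3 47.  18.6] F [-0.73  1.73  4.03] open 0.3
rot err tool deg [-0.1   0.18 -0.16]
t 6.95 toaster [ 0.3 47.  16.8] F [-1.08  0.64  3.73] open 0.2
rot err tool deg [-0.1   0.19 -0.18]
t 7.05 toaster [ 0.4 47.  15.8] F [-6.38  3.95 20.2 ] open 0.0
rot err tool deg [-0.1   0.23 -0.22]
```

```bash

python3 -m creep '[{"jaw":0,"translation":[0.001,0,0],"rot":[0,0,0]}]'  >/dev/null
python3 -c "
from h import *
st()"
python3 -m creep '[{"jaw":0,"translation":[-0.005,0,0],"rot":[0,0,0]},{"jaw":0,"translation":[-0.01,0,0],"rot":[0,0,0]},{"jaw":0,"translation":[-0.02,0,0],"rot":[0,0,0]},{"jaw":0,"translation":[-0.02,-0.01,0],"rot":[0,0,0]},{"jaw":0,"translation":[0,-0.03,0],"rot":[0,0,0]},{"jaw":0,"translation":[0,0,0],"rot":[0,0,0]}]'  >/dev/null
python3 - <<'E'
from h import *
st()
i=camera_info('wrist');cv2.imwrite('pics/w8.png',get_image('wrist'))
for r in nets.mark_of('wrist','lever_knob')[:1]: print(r,tt(onz(i,r['point'],202)).round(1))
for r in nets.mark_of('wrist','start_top')[:1]: print(r,tt(onz(i,r['point'],206)).round(1))
a=cv2.imread('pics/side0.png');b=get_image('side');cv2.imwrite('pics/side1.png',b)
E
```

```text
t 7.15 toaster [ 0.4 47.  15.9] F [-3.73  2.65  9.88] open 0.0
rot err tool deg [-0.08  0.26 -0.26]
t 7.75 toaster [-40.3  47.   74.3] F [-0.33  0.   -0.3 ] open -0.5
rot err tool deg [-0.02  0.34 -0.3 ]
{'point': [432.7, 186.7], 'conf': 0.59} [  6.3 -18.9  17. ]
{'point': [319.4, 199.7], 'conf': 0.76} [-0.5 47.1 21. ]
```

View pics/w8.png

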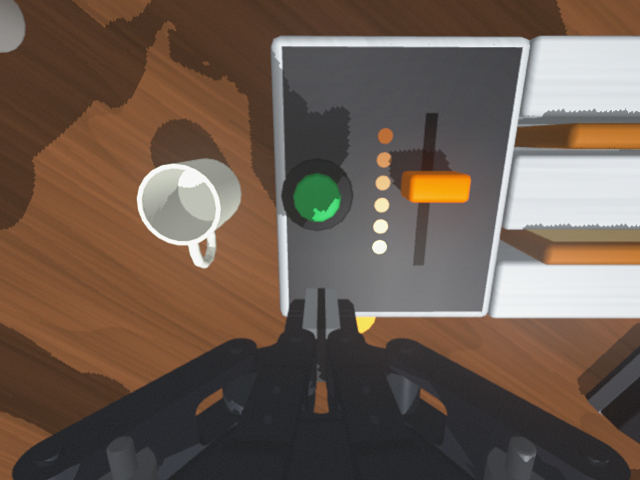

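View pics/side1.png

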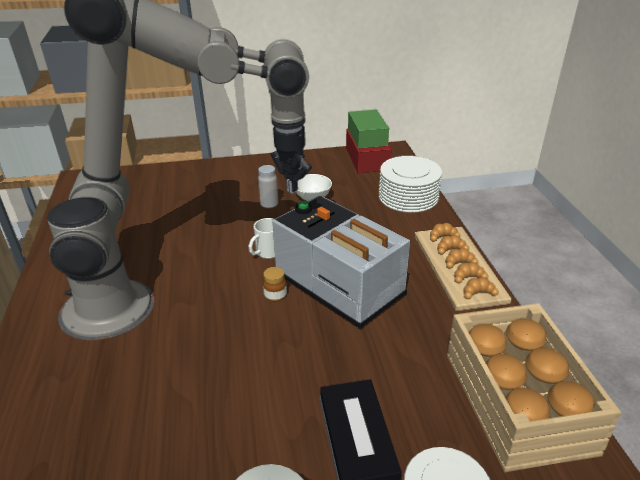

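The knob is still at the third click, the button has sprung up, and the bread, mug, jam jar and the rest stand where they were. The arm is clear, so I hand in.

```bash
python3 -c "
from workcell import arm
print(arm.job_done())"
```

```text
the job is handed in; nothing more can be done
None
```

I pushed the lever with closed fingertips from its end stop to the third click, then pressed the start button fully down and let it go. I handed the job in at about 8 s, with the arm clear of everything.

- **Lever:** the push peaked near 5 N and fell to nothing three times. I backed off after the third drop. Measured from two views afterwards, the knob was at toaster x 6.2 and 6.3 mm (7 expected). It sat beside the fourth mark before and after the button press.
- **Button:** it moved about 6 mm to a hard stop, where the force reached 20 N (5 N is enough). It then sprang back up. An early estimate from the picture put its top about 15 mm above the panel, but contact came at about 21 mm, so I went by the force.
- **Surroundings:** in the last side picture both bread slices, the mug, jam jar, shaker, bowl and tissue box stood where they were. I checked that by eye, not by measurement.

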